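Set the speed on the jar roller and start it

TASK

A jar of cream is lying ready on the jar roller. On the roller's sloping panel, turn the inner black bar knob (speed) clockwise until its white pointer lines up with the orange marker on the dial, without turning the larger metal outer knob (running time) around it and without shifting the marker; let go of the knob, then press the green start button fully down and let it come up again. Do not disturb the jars, cartons and other goods on the counter.

Things in the scene. Friction and masses are not known exactly. Their poses are not given: they have to be found in the camera images.
- inner_grip (a point): Grip point of the black inner bar knob, on the axis both knobs share, 48 mm above the panel. z: along the axis, out of the panel (leans 27 degrees from vertical toward the machine's front). x: along the bar to its pointer end (white line on top and end). y: across the bar. Bar 56 mm long, 16 mm wide, 24 to 64 mm above the panel, on a 52 mm skirt disc 20 to 24 mm above it. Turns with the knob.
- inner_knob (a joint): Inner knob angle, rad, clockwise positive as one faces the panel; 0 = pointer straight up the slope, -pi/2 = pointer to the left (the machine's +y side). Stiff to turn at about 0.06 N m, stays where it is left; limits -2.4 and 2.4.
- marker_tab (a point): The orange marker tab on the rim of the dial (18 mm radially, 10 mm wide, its top 9 mm above the panel); this point is on its top, 65 mm from the knob axis. Axes: z along the knob axis away from the panel, x outward from the knob axis through the tab. The knob is set when its pointer points along this x.
- marker (a joint): Angle of the orange marker, rad, same zero and direction as inner_knob: the knob is set when the two angles are equal. The marker is always clockwise of the pointer at the start, by 0.35 to 1.5 rad.
- outer_mark (a point): Blue line on the face of the outer knob, 40 mm from the axis, 20 mm above the panel. The outer knob is a ribbed metal disc of 90 mm diameter, from 3 to 20 mm above the panel, around the foot of the inner knob; it turns freely on its own at about 0.05 N m and must be left as it is.
- start_top (a point): Centre of the top of the green start button (40 mm diameter), on the same sloping panel 140 mm to the right of the knob axis as one faces the panel. z points out of the panel. Spring button: 6 mm travel, fully down at about 5 N, comes up when let go.
- start (a joint): Travel of the start button, m: 0 = up, 0.006 = fully down.
- roller: Fixed white jar roller, 320 mm deep, 300 mm wide; origin under its centre, x front to back, y left, z up. Its panel rises at 27 degrees from z = 40 mm at the front edge (x = -160) to z = 126 at x = 9; behind is an 80 mm high deck with two rollers. The knob axis meets the panel at x -66, y 40, z 88 mm; the start button is at y -100 mm.
- loaded_jar: Bystander: white jar with teal lid, 80 mm diameter, 100 mm long, lying along the machine's y on the two rollers, its top about 186 mm above the counter; origin at its centre.
- teal_jar: Bystander: white jar with teal lid, 72 mm diameter, 75 mm high, upright; origin under its centre.
- amber_jar: Bystander: amber jar with black lid, 60 mm diameter, 85 mm high, upright; origin under its centre.
- soap_carton: Bystander: green carton 100 x 62 x 34 mm high; origin under its centre.
- balm_carton: Bystander: red carton 60 x 140 x 40 mm high; origin under its centre.
- lotion: Bystander: blue bottle with white cap, 56 mm diameter, 150 mm high, upright; origin under its centre.
- coin_bowl: Bystander: steel bowl, 110 mm diameter, 35 mm high; origin under its centre.

How it is judged (in metres and radians):
On the way, in this order (a step that is already met when the one before it is completed fails the run):
1. the inner knob's pointer is within 0.14 rad (8 degrees) of the orange marker and the knob is let go (angle between the x axis of inner_grip and the x axis of marker_tab, either way round below 0.14 rad and contact force between the fingers and inner_knob below 0.3 N), for 0.2 s.
2. the start button is pressed down (more than 4.5 of its 6 mm) (value of joint start above 0.0045 m), for 0.05 s.
At the end, for the whole second after the job is handed in: The inner knob's pointer is within 0.14 rad (8 degrees) of the orange marker, the outer knob's mark is within 6 mm and the marker within 5 mm of where they started, and the start button, having been pressed after the setting, is up again (angle between the x axis of inner_grip and the x axis of marker_tab, either way round below 0.14 rad and distance of outer_mark from where it was at the start of the episode below 0.006 m and distance of marker_tab from where it was at the start of the episode below 0.005 m and value of joint start below 0.0015 m); the robot touches nothing.
It fails at once if the outer knob is turned (its blue mark moves more than 6 mm, about 9 degrees) (distance of outer_mark from where it was at the start of the episode above 0.006 m).
It fails at once if the orange marker is shifted by more than 5 mm (distance of marker_tab from where it was at the start of the episode above 0.005 m).
It fails at once if a jar, carton, bottle or bowl is moved by more than 20 mm (distance of any of loaded_jar, teal_jar, amber_jar, soap_carton, balm_carton, lotion, coin_bowl from where it was at the start of the episode above 0.02 m).
It also fails if it takes over 42 s, if anything falls off the work surface, if the arm or the gripper's body presses on something with over 40 N, if the wrist force passes 120 N, or if a joint passes its speed limit or range.

ROBOT

A 6-joint arm with a two-finger parallel gripper is mounted at the origin on the work surface. World frame = base frame: x ahead of the robot, y to its left, z up, the work surface at z = 0. Lengths are in m, angles in degrees, forces in N, time in s.
With the tool pointing down it reaches from about 0.375 to 0.75 m from the base axis. Payload 9 kg.
Tool frame: the origin (TCP) lies at the very end of the fingers, on their centre line; the grasp point (between the pads) lies grip_depth behind it (grip_depth is the distance from the TCP to the grasp point, in m); y points along the fingers, x is the direction in which the jaws open and shut, and the axes are right-handed (so a half turn about y gives the same grasp; the last joint's range is limited). The gripper opens to 85 mm and grips with 20 to 120 N. Pads are 22 mm wide; open, the fingers measure 114 mm over their backs; the gripper's body (76 mm by 85 mm) begins 54 mm behind the grasp point. The pads swing forward as they close: fully open they stand 13 mm farther back than shut.
Start: joints at [-87.531, 5.964, 5.575, 89.605, 0, 77.527], TCP at [0.155, -0.58, 0.202] pointing down, gripper open.
Joint ranges: [-171.21, 171.21], [-48.23, 106.86], [-62.78, 66.21], [-105.2, 120.99], [-86.42, 89.51], [-180, 180]. Speed limits (degrees/s): [127.2, 127.2, 147.25, 180, 180, 180].

INTERFACE

Orientations are given as [roll, pitch, yaw] about the fixed x, y, z axes, in that order (R = Rz(yaw) Ry(pitch) Rx(roll)).
In Python, from plant import sense, capture, camera_params, close_job, spot_in, regions_of, place_of, grip_depth gives the robot as it stands.
- The arm moves only by the tool play_rows, never from a script. Its argument "rows" is a list of rows, each a list of 3 entries, a list of its own where there are three numbers: the opening, from 0 (shut) to 1 (fully open), then the shift along the tool's x, y, z in cm, then the turn, a rotation vector about the tool's x, y, z in degrees. In form: [[fingers, [tx, ty, tz], [rx, ry, rz]], ...]. A call has 1 to 8 rows; each row is the pose to reach, as a shift and turn from the pose measured when the call began, along the tool's axes at that moment; what a row does not reach only later rows make up. A row lasts 1/12 s, in which the tool goes at most 41.7 mm and 7.16 degrees, less where a joint would pass 70% of its speed; a pose out of reach is approached as far as the arm can. A call with a gripper value outside its range is refused whole. The fingers move at their own pace and stop on an object; "force" is the grip in N (left out, the last holds). Time passes only in rows, so rows that repeat a pose let the fingers close. It gives the time, the measured TCP pose, the force and the opening at its end, in the units of the state.
- sense(): the state, without advancing time (a new reading comes with each control period).
- capture(name): name is "scene" or "top" or "wrist"; returns the picture (384x512x3 uint8, red, green, blue); there is no depth.
- camera_params(name): a dict with "mtx" (3x3 intrinsics, pixels), "D" ([k1, k2, p1, p2, k3] as OpenCV has them; the pictures are not rectified), "rvec" (rotation vector, rad) and "tvec" (3), from world to camera coordinates, as OpenCV has them. Camera axes: x right, y down, z forward; pixel columns grow to the right and rows downward; lengths in m; the calibration is good to about 2 mm. A picture is of the moment at which its call begins: read the wrist's pose just before it. camera_params takes no time and is no camera call; for the wrist camera it gives the pose at the moment of the call.
- close_job(): hands the job in, once; it reports no verdict.
Trained networks look in the newest picture that a camera, given by its name, has taken for a name from the list of things; names that differ only in an ending like _2 or _b are one class to them, and where a whole thing is asked for, a point or a joint stands for the part that bears it (a point fixed in the world has none). Each returns a list of dicts, best first, with "confidence" (0 to 1); they miss things now and then, are a little off and sometimes report something else, mostly with a low value. They report only what shows in the picture. A call takes as long as a camera call.
- spot_in(label, camera): "position" ([x, y, z] in m, in world coordinates, good to about 4 mm: the middle of the surface that is visible of it).
- regions_of(label, camera): "mask" (384x512 bool, what is visible of it).
- place_of(label, camera): "position" ([x, y, z] in m, in world coordinates, good to about 4 mm: a listed point, or the origin of a listed thing).
The state is a dict: "time_s": time; "joints": joint angles; "joint_vel": joint speeds; "tau": joint torques, N m; "tcp_pos": TCP position; "ee_rot": TCP orientation; "force": force on the tool from outside, world axes, zero at the start; "torque": the same for the moment, N m; "gripper_width": finger opening in m.
Only numpy, scipy, OpenCV 4.12 (cv2) and the standard library are available. Lean on these libraries where they do the work, as an engineer would, in place of code of your own. Each camera call takes 0.05 s, during which the arm holds its last target.

## Working session

There is one attempt and no reset: what is moved stays moved. The work goes in short steps, Python scripts to look and compute and a tool call to move; the robot and the scene stay as the last step left them, time stands still between calls to the robot, and variables do not carry over. Pictures are saved under pics/ and viewed, and the job is handed in when it is done.

Besides the shell and the picture viewer there is one more tool, called after "Request:" as name([rows], argument=value, ...), one row to a line, values as JSON. play_rows: Moves the arm, as the interface text tells. Its arguments: {"type":"object","properties":{"rows":{"type":"array"},"force":{"type":"number"}},"required":["rows"]}

```bash
mkdir -p pics; ls
python3 - <<'E'
from plant import *
import cv2
print(sense()); print(grip_depth)
for c in ["scene","top","wrist"]:
    im=capture(c); cv2.imwrite(f"pics/{c}0.png",im[:,:,::-1])
    for l in ["inner_grip","marker_tab","outer_mark","start_top","roller"]:
        try: print(c,l,[(x["position"],x["confidence"]) for x in place_of(l,c)][:2])
        except Exception as e: print(c,l,e)
E
```

```text
pics
{'time_s': 0.0, 'joints': array([-8.75312607e+01,  6.00130123e+00,  5.52599472e+00,  8.96030607e+01,
       -3.06097496e-05,  7.75278882e+01]), 'joint_vel': array([-0.02343579,  0.0109322 ,  0.05390517, -0.07340476,  0.09067363,
        0.06800592]), 'tau': array([-8.33276727e-05, -5.56923831e+01,  5.03654373e+01,  1.64685451e-02,
       -2.68771810e-04,  3.43095408e-06]), 'tcp_pos': array([ 0.1546977 , -0.57933154,  0.2011847 ]), 'ee_rot': array([-8.99831054e+01,  7.65244090e-02, -7.50591376e+01]), 'force': array([ 0.4060492 , -0.5087537 ,  0.07848311]), 'torque': array([-0.00766633, -0.01140258, -0.03093705]), 'gripper_width': 0.08548664911744318}
0.0187
scene inner_grip [([0.5842, 0.1111, 0.1324], 0.81)]
scene marker_tab []
scene outer_mark []
scene start_top [([0.5605, -0.0225, 0.1045], 0.51)]
scene roller [([0.6362, 0.3078, -0.0005], 0.54)]
top inner_grip []
top marker_tab [([0.6576, 0.0948, 0.1246], 0.42)]
top outer_mark [([0.623, 0.1329, 0.1164], 0.91)]
top start_top [([0.5662, -0.0226, 0.1062], 0.7), ([0.4053, -0.0612, -0.0002], 0.6)]
top roller [([0.6647, 0.0569, 0.0028], 0.98), ([0.6244, 0.1333, 0.1209], 0.53)]
wrist inner_grip []
wrist marker_tab []
wrist outer_mark []
wrist start_top []
wrist roller []
```

View pics/scene0.png

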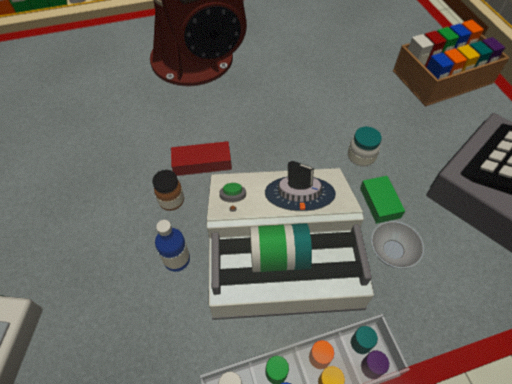

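View pics/top0.png

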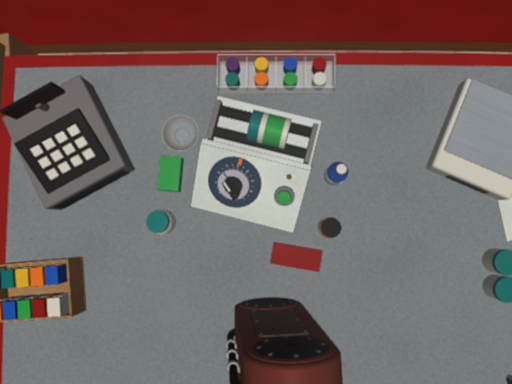

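Run:
```python
from plant import *
import cv2
im=cv2.imread("pics/top0.png")
p=camera_params("top"); print(p)
r=place_of("roller","top")
for l in ["start_top","outer_mark","marker_tab","inner_grip"]: print(l,[(x["position"],x["confidence"]) for x in place_of(l,"top")])
import numpy as np
P=np.array([[0.587,0.109,0.13],[0.5662,-.0226,.1062],[.6576,.0948,.1246]])
print(cv2.projectPoints(P,p["rvec"],p["tvec"],p["mtx"],np.array(p["D"]))[0])
```

```text
{'mtx': array([[411.35313749,   0.        , 259.42945774],
       [  0.        , 411.35313749, 198.65051405],
       [  0.        ,   0.        ,   1.        ]]), 'D': array([-0.04624515,  0.        ,  0.        ,  0.        ,  0.        ]), 'rvec': array([ 2.1816351 , -2.16225322,  0.03556681]), 'tvec': array([0.04003941, 0.56679657, 1.1652277 ])}
start_top [([0.5662, -0.0226, 0.1062], 0.7), ([0.4053, -0.0612, -0.0002], 0.6)]
outer_mark [([0.623, 0.1329, 0.1164], 0.91)]
marker_tab [([0.6576, 0.0948, 0.1246], 0.42)]
inner_grip []
[[[233.7554432  187.8428606 ]]

 [[283.76114222 196.78521019]]

 [[239.6881675  161.4759175 ]]]
```

Run:
```python
import cv2
a=cv2.imread("pics/top0.png")[90:240,170:340]; cv2.imwrite("pics/t1.png",cv2.resize(a,None,fx=4.7,fy=4,interpolation=cv2.INTER_CUBIC) if 0 else cv2.resize(a,None,fx=4,fy=4,interpolation=cv2.INTER_CUBIC))
a=cv2.imread("pics/scene0.png")[150:330,190:390]; cv2.imwrite("pics/s1.png",cv2.resize(a,None,fx=3.3,fy=3.3,interpolation=cv2.INTER_CUBIC))
```

```text
(no output)
```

View pics/t1.png

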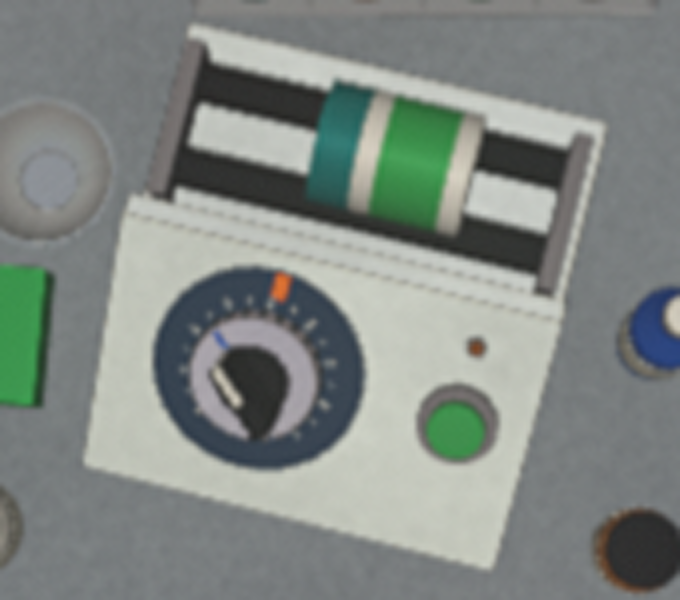

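View pics/s1.png

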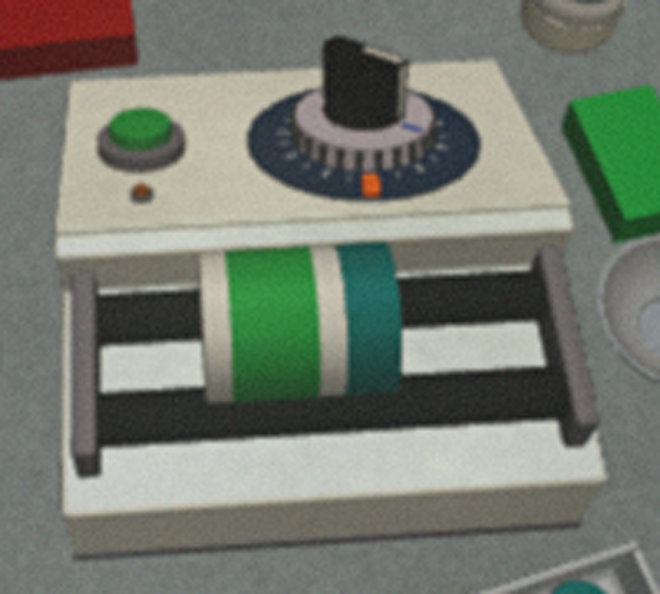

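```bash
cat > h.py <<'E'
from plant import *
import cv2, numpy as np
from scipy.optimize import least_squares
def proj(P,c):
    p=camera_params(c); return cv2.projectPoints(np.array(P,float).reshape(-1,3),p["rvec"],p["tvec"],p["mtx"],np.array(p["D"]))[0][:,0]
def M(q,P):
    P=np.array(P,float).reshape(-1,3); c,s=np.cos(q[2]),np.sin(q[2])
    return P@np.array([[c,-s,0],[s,c,0],[0,0,1]]).T+[q[0],q[1],0]
t=np.radians(27)
n=np.array([-np.sin(t),0,np.cos(t)]); up=np.array([np.cos(t),0,np.sin(t)]); right=np.array([0,-1.,0])
O=np.array([-.066,.04,.088])
def kn(r,ang,h,lat=0): # machine coords: radial r at angle (cw), height, lateral
    d=np.cos(ang)*up+np.sin(ang)*right; l=-np.sin(ang)*up+np.cos(ang)*right
    return O+r*d+lat*l+h*n
E
python3 - <<'E'
from h import *
top=lambda x,y:(x/4+170-.375,y/4+90-.375); sc=lambda x,y:(x/3.3+190-.35,y/3.3+150-.35)
T=[((-.16,.15,.04),top(84,466)),((-.16,-.15,.04),top(492,570)),((.16,.15,.08),top(190,25)),((.16,-.15,.08),top(605,123)),(O,top(258,367))]
S=[((-.16,-.15,.04),sc(72,82)),((-.16,.15,.04),sc(492,62)),((.16,.15,.08),sc(603,480)),((.16,-.15,.08),sc(65,513)),(O,sc(365,142))]
def f(q): return np.r_[(proj(M(q,[a for a,_ in T]),"top")-[b for _,b in T]).ravel(),(proj(M(q,[a for a,_ in S]),"scene")-[b for _,b in S]).ravel()]
r=least_squares(f,[.66,.05,-.1],loss='soft_l1'); q=r.x; print(q,np.degrees(q[2])); print(f(q).reshape(-1,2).round(1))
np.save("q.npy",q)
print("axis",M(q,kn(0,0,.048)),"btn",M(q,O+.14*right+.01*n))
# marker
tab=[M(q,kn(.065,a,.009))[0] for a in np.linspace(-2,2,401)]
for c,px in(("top",top(282,287)),("scene",sc(371,185))):
    d=np.linalg.norm(proj(tab,c)-px,axis=1); i=d.argmin(); print("marker",c,np.linspace(-2,2,401)[i],d[i])
for c,px in(("top",top(220,341)),("scene",sc(412,128))):
    tb=[M(q,kn(.04,a,.02))[0] for a in np.linspace(-2,2,401)];d=np.linalg.norm(proj(tb,c)-px,axis=1); i=d.argmin(); print("outer",c,np.linspace(-2,2,401)[i],d[i])
for ang in(-2,-1.8,-1.57,-1.3,-1.0,-.7):
  for c,o,s in(("top",(170,90),4),("scene",(190,150),3.3)):
    P=[kn(0,ang,.064),kn(.028,ang,.064),kn(.028,ang,.024),kn(-.028,ang,.064)]
    print(ang,c,((proj(M(q,P),c)-o)*s).round().tolist())
E
```

```text
[ 0.66011758  0.05786298 -0.24147062] -13.835247450731798
[[-0.6  0.6]
 [-0.1  1. ]
 [-0.3 -0.6]
 [ 0.6  0.2]
 [-0.1  1.1]
 [-0.6 -0.1]
 [ 1.1 -0.6]
 [ 2.5  0.6]
 [-0.8  1.6]
 [-0.6 -0.2]]
axis [[0.58443833 0.11769614 0.13076831]] btn [[ 0.56771114 -0.02236749  0.09691007]]
marker top 0.08999999999999986 0.5880690358566935
marker scene 0.08000000000000007 0.6730821263334689
outer top -0.8499999999999999 1.9764893607761773
outer scene -0.76 2.117460208247711
-2 top [[236.0, 404.0], [196.0, 410.0], [209.0, 389.0], [278.0, 397.0]]
-2 scene [[364.0, 49.0], [402.0, 39.0], [400.0, 96.0], [325.0, 60.0]]
-1.8 top [[236.0, 404.0], [194.0, 402.0], [208.0, 381.0], [279.0, 405.0]]
-1.8 scene [[364.0, 49.0], [407.0, 43.0], [404.0, 100.0], [321.0, 56.0]]
-1.57 top [[236.0, 404.0], [195.0, 393.0], [209.0, 372.0], [278.0, 415.0]]
-1.57 scene [[364.0, 49.0], [410.0, 47.0], [407.0, 105.0], [319.0, 52.0]]
-1.3 top [[236.0, 404.0], [198.0, 383.0], [212.0, 362.0], [275.0, 425.0]]
-1.3 scene [[364.0, 49.0], [410.0, 52.0], [408.0, 110.0], [319.0, 46.0]]
-1.0 top [[236.0, 404.0], [205.0, 374.0], [219.0, 353.0], [267.0, 434.0]]
-1.0 scene [[364.0, 49.0], [407.0, 58.0], [404.0, 117.0], [323.0, 41.0]]
-0.7 top [[236.0, 404.0], [215.0, 367.0], [229.0, 346.0], [257.0, 440.0]]
-0.7 scene [[364.0, 49.0], [399.0, 63.0], [397.0, 122.0], [330.0, 36.0]]
```

```bash
cat >> h.py <<'E'
from scipy.spatial.transform import Rotation as Ro
try: q=np.load("q.npy"); Rm=Ro.from_euler('z',q[2]).as_matrix()
except Exception: pass
def rel(R,p):
    s=sense(); R0=Ro.from_euler('xyz',s["ee_rot"],degrees=True)
    print("t",round(s["time_s"],2),"shift cm",(R0.inv().apply(np.array(p)-s["tcp_pos"])*100).round(2),"rot",(R0.inv()*Ro.from_matrix(R)).as_rotvec(degrees=True).round(2))
def knobR(ang):
    l=-np.sin(ang)*up+np.cos(ang)*right
    x=Rm@(-l); y=Rm@(-n); return np.c_[x,y,np.cross(x,y)]
def knobT(ang,h,dr=(0,0)): return knobR(ang), M(q,O+h*n+dr[0]*up+dr[1]*right)[0]
def down(yaw): return Ro.from_euler('xyz',[-90,0,yaw],degrees=True).as_matrix()
E
python3 - <<'E'
from h import *
rel(down(-10),[.3,-.37,.36])
R,p=knobT(-.8,.15); print(p,Ro.from_matrix(R).as_euler('xyz',degrees=True))
E
```

```text
t 1.15 shift cm [-16.52 -15.8   19.45] rot [  0.   -65.06   0.  ]
[0.53947479 0.12876958 0.22165098] [-109.54434328   19.00634439  118.69847958]
```

Request:
play_rows([
  [1,[-16.5,-15.8,19.5],[0,-65,0]],
  [1,[-16.5,-15.8,19.5],[0,-65,0]],
  [1,[-16.5,-15.8,19.5],[0,-65,0]],
  [1,[-16.5,-15.8,19.5],[0,-65,0]],
  [1,[-16.5,-15.8,19.5],[0,-65,0]],
  [1,[-16.5,-15.8,19.5],[0,-65,0]],
  [1,[-16.5,-15.8,19.5],[0,-65,0]],
  [1,[-16.5,-15.8,19.5],[0,-65,0]],
], force=30)

```text
time_s: 1.82
tcp_pos: [0.3029, -0.367, 0.3648]
ee_rot: [-90.2, -0.3, -17.2]
force: [-1.4, -0.8, 0.4]
gripper_width: 0.0856
```

Run:
```python
from h import *
print(sense()["joints"],sense()["ee_rot"])
rel(down(60),[.43,-.1,.36])
```

```text
[-6.63060575e+01 -9.70563993e+00  7.63568092e+00  1.07019766e+02
  6.05962659e-02  4.09345277e+01] [-90.20322067  -0.25645839 -17.23996042]
t 1.82 shift cm [ 4.22  0.4  29.26] rot [  0.34 -77.24   0.08]
```

Request:
play_rows([
  [1,[4.2,0.4,29.3],[0,-77,0]],
  [1,[4.2,0.4,29.3],[0,-77,0]],
  [1,[4.2,0.4,29.3],[0,-77,0]],
  [1,[4.2,0.4,29.3],[0,-77,0]],
  [1,[4.2,0.4,29.3],[0,-77,0]],
  [1,[4.2,0.4,29.3],[0,-77,0]],
  [1,[4.2,0.4,29.3],[0,-77,0]],
  [1,[4.2,0.4,29.3],[0,-77,0]],
])

```text
time_s: 2.48
tcp_pos: [0.4313, -0.0946, 0.3605]
ee_rot: [-90.3, -0.0, 40.2]
force: [-0.7, 0.3, -0.0]
gripper_width: 0.0853
```

Run:
```python
from h import *
print(sense()["joints"],sense()["ee_rot"])
rel(*knobT(-.8,.19))
```

```text
[-2.93911066e+01 -1.55825461e+01  2.12462853e+00  1.07450478e+02
 -5.65179133e-02  2.04502345e+01] [-9.02602655e+01 -3.67325004e-02  4.01586157e+01]
t 2.48 shift cm [21.6  10.28 11.61] rot [-29.05 -80.21   2.37]
```

Request:
play_rows([
  [1,[21.6,10.3,11.6],[-29,-80,2.4]],
  [1,[21.6,10.3,11.6],[-29,-80,2.4]],
  [1,[21.6,10.3,11.6],[-29,-80,2.4]],
  [1,[21.6,10.3,11.6],[-29,-80,2.4]],
  [1,[21.6,10.3,11.6],[-29,-80,2.4]],
  [1,[21.6,10.3,11.6],[-29,-80,2.4]],
  [1,[21.6,10.3,11.6],[-29,-80,2.4]],
  [1,[21.6,10.3,11.6],[-29,-80,2.4]],
])

```text
time_s: 3.15
tcp_pos: [0.5215, 0.1366, 0.2542]
ee_rot: [-106.2, 10.0, 93.1]
force: [-1.2, -0.1, 0.8]
gripper_width: 0.0851
```

Run:
```python
from h import *
print(sense()["joints"],sense()["ee_rot"])
rel(*knobT(-.8,.19))
```

```text
[  7.5215303  -23.45881377 -18.08356391  79.75504261 -10.81822238
   1.52297398] [-106.15219144    9.99379771   93.08875252]
t 3.15 shift cm [-0.4  -0.23 -0.08] rot [ -9.75 -26.36   0.83]
```

Request:
play_rows([
  [1,[-0.4,-0.2,-0.1],[-9.7,-26.4,0.8]],
  [1,[-0.4,-0.2,-0.1],[-9.7,-26.4,0.8]],
  [1,[-0.4,-0.2,-0.1],[-9.7,-26.4,0.8]],
  [1,[-0.4,-0.2,-0.1],[-9.7,-26.4,0.8]],
  [1,[-0.4,-0.2,-0.1],[-9.7,-26.4,0.8]],
  [1,[-0.4,-0.2,-0.1],[-9.7,-26.4,0.8]],
])

```text
time_s: 3.65
tcp_pos: [0.5218, 0.1329, 0.2574]
ee_rot: [-109.6, 18.9, 118.5]
force: [-0.3, 0.1, 0.3]
gripper_width: 0.0852
```

Run:
```python
from h import *
print(sense()["joints"],sense()["ee_rot"])
rel(*knobT(-.8,.19))
im=capture("wrist"); cp=camera_params("wrist")
for l in ["inner_grip","marker_tab","outer_mark","start_top"]:
    print(l,[(x["position"],x["confidence"]) for x in place_of(l,"wrist")][:2])
v=im[:,:,::-1].copy()
def d(P,col):
    for u in proj(M(q,P),"wrist"): 
        if abs(u).max()<2000: cv2.circle(v,tuple(int(round(a*1)) for a in u),2,col,-1)
d([kn(.028,-.8,.064),kn(0,-.8,.064),kn(.028,-.8,.064,.008),kn(.028,-.8,.064,-.008),kn(-.028,-.8,.064,.008),kn(-.028,-.8,.064,-.008)],(0,0,255))
d([kn(.065,.085,.009),kn(.04,-.8,.02)],(255,0,255))
d([O+.14*right+.01*n],(0,0,255))
cv2.imwrite("pics/w1.png",np.vstack([v]));cv2.imwrite("pics/w1r.png",im[:,:,::-1])
```

```text
[  5.8978595  -38.24629679 -30.64546484  72.02424525  -8.82525392
 -27.89148003] [-109.56810791   18.92125325  118.49050327]
t 3.65 shift cm [ 0.02  0.01 -0.01] rot [-0.04 -0.21  0.01]
inner_grip []
marker_tab [([0.6539, 0.097, 0.1221], 0.67)]
outer_mark [([0.6252, 0.1396, 0.1117], 0.67)]
start_top [([0.5543, -0.0219, 0.1105], 0.82)]
```

View pics/w1.png

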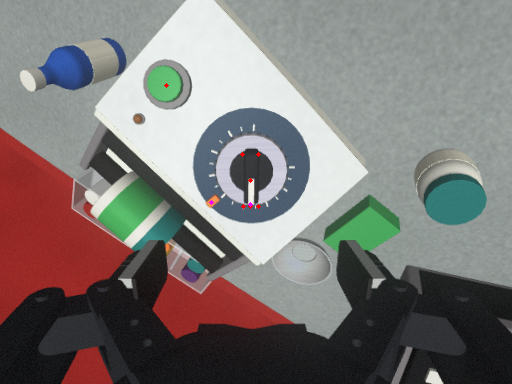

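View pics/w1r.png

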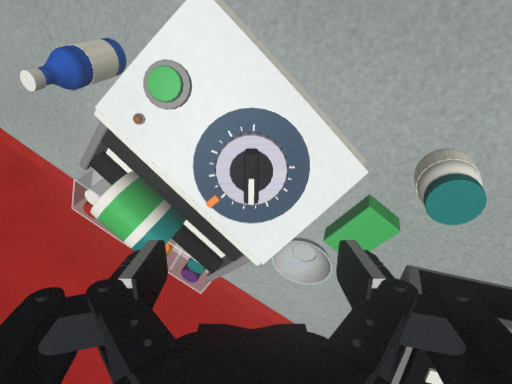

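Run:
```python
import cv2
a=cv2.imread("pics/w1.png")[100:230,185:315];b=cv2.imread("pics/w1r.png")[100:230,185:315]
import numpy as np
cv2.imwrite("pics/w1z.png",cv2.resize(np.hstack([a,b]),None,fx=3,fy=3,interpolation=cv2.INTER_CUBIC))
```

```text
(no output)
```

View pics/w1z.png

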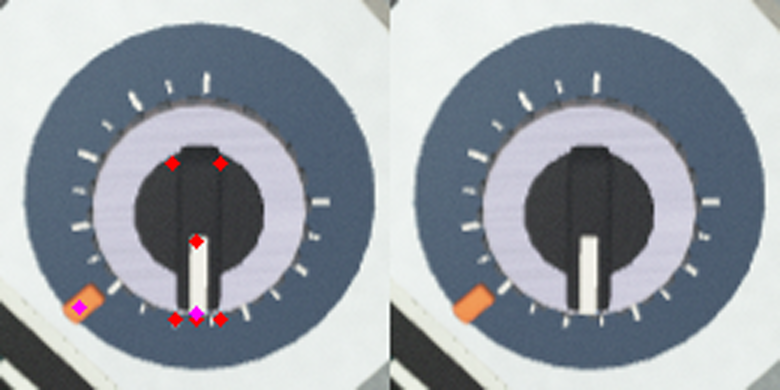

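```bash
cat > fit.py <<'E'
from h import *
z=lambda x,y:(185+(x+.5)/3-.5,100+(y+.5)/3-.5)
obs=[z(84,303),z(198.5,236),z(198.5,314),z(200,197)]
def mod(p):
    d=p[0]*up+p[1]*right
    return proj(M(q,[kn(.065,p[3],.009)+d,kn(0,p[2],.064)+d,kn(.028,p[2],.064)+d,kn(0,0,.0005)+d]),"wrist")
def g(p): return (mod(p)-obs).ravel()
r=least_squares(g,[0,0,-.8,.08],x_scale=[.001,.001,.1,.1]); print(r.x,g(r.x).reshape(-1,2).round(2)); print(g([0,0,-.8,.085]).reshape(-1,2).round(2))
im=cv2.imread("pics/w1r.png")
hsv=cv2.cvtColor(im,cv2.COLOR_BGR2HSV); m=cv2.inRange(hsv,(50,90,60),(75,255,255)); m[:, :130]=0;m[:,200:]=0;m[130:]=0
ys,xs=np.nonzero(m);print("btn px",xs.mean(),ys.mean(),len(xs))
for h in(.008,.012,.016,.02): print(h,proj(M(q,O+.14*right+h*n+r.x[0]*up+r.x[1]*right),"wrist"))
np.save("d.npy",r.x)
E
python3 fit.py
```

```text
[-0.00248565  0.00119265 -0.78486401  0.06402201] [[-0.34  0.32]
 [ 0.37 -0.56]
 [ 0.01 -1.03]
 [-0.13  1.53]]
[[-1.73  1.48]
 [-0.53  1.86]
 [-0.47  1.27]
 [-0.88  3.56]]
btn px 164.05906735751296 83.29430051813472 965
0.008 [[166.8128349   82.81272322]]
0.012 [[165.83514599  82.46912305]]
0.016 [[164.83472059  82.1177023 ]]
0.02 [[163.81076322  81.75819392]]
```

Run:
```python
from h import *
rel(*knobT(-.785,.09,(-.0018,.0009)))
```

```text
t 3.9 shift cm [0.08 9.96 0.2 ] rot [-0.1   0.79  0.06]
```

Request:
play_rows([
  [1,[0.1,3.5,0.2],[0,0.8,0]],
  [1,[0.1,7,0.2],[0,0.8,0]],
  [1,[0.1,10,0.2],[0,0.8,0]],
  [1,[0.1,10,0.2],[0,0.8,0]],
])

```text
time_s: 4.23
tcp_pos: [0.5626, 0.1211, 0.1593]
ee_rot: [-109.2, 18.4, 117.9]
force: [-1.2, 0.2, -2.6]
gripper_width: 0.0856
```

Run:
```python
from h import *
rel(*knobT(-.785,.034,(-.0018,.0009)))
im=capture("wrist"); d0=-.0018*up+.0009*right
v=im[:,:,::-1].copy()
for P in [kn(r,-.785,.064,l) for r in(-.028,.028) for l in(-.008,0,.008)]+[kn(0,0,.064)]+[kn(0.065,.075,.009)]:
    u=proj(M(q,P+d0),"wrist")[0]; cv2.circle(v,tuple(int(round(a)) for a in u),1,(0,0,255),-1)
cv2.imwrite("pics/w2.png",cv2.resize(v,(800,600),interpolation=cv2.INTER_CUBIC))
```

```text
t 4.23 shift cm [-0.3   4.94 -0.47] rot [-0.59 -0.06  0.3 ]
```

View pics/w2.png

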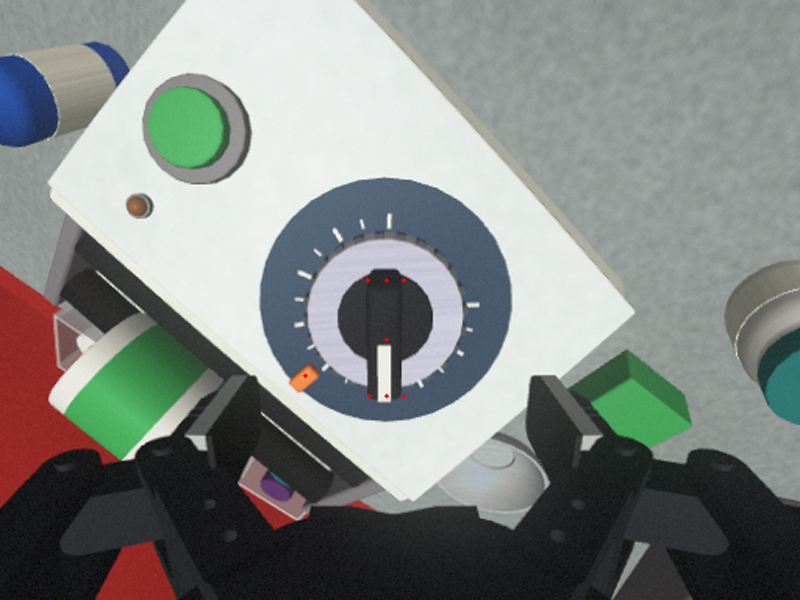

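```bash
cat >> h.py <<'E'
def projp(P,p): return cv2.projectPoints(np.array(P,float).reshape(-1,3),p["rvec"],p["tvec"],p["mtx"],np.array(p["D"]))[0][:,0]
E
python3 - <<'E'
from h import *
rel(*knobT(-.785,.034,(-.0018,.0009)))
cp=camera_params("wrist");im=capture("wrist"); d0=-.0018*up+.0009*right
v=cv2.resize(im[:,:,::-1].copy(),None,fx=4,fy=4,interpolation=cv2.INTER_CUBIC)
for P in [kn(r,-.785,.064,l) for r in(-.028,.028) for l in(-.008,0,.008)]+[kn(0,0,.064)]+[kn(0.065,.075,.009)]:
    u=projp(M(q,P+d0),cp)[0]*4+1.5; cv2.circle(v,tuple(int(round(a)) for a in u),2,(0,0,255),-1)
cv2.imwrite("pics/w3.png",v[600:1150,650:1350])
E
```

```text
t 4.28 shift cm [-0.21  5.23 -0.32] rot [-0.46 -0.06  0.23]
```

View pics/w3.png

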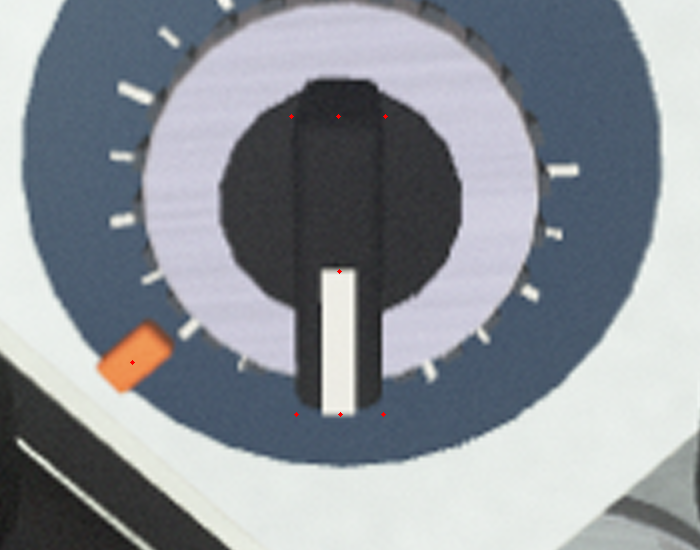

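Request:
play_rows([
  [1,[-0.2,2,-0.3],[-0.5,0,0.2]],
  [1,[-0.2,4,-0.3],[-0.5,0,0.2]],
  [1,[-0.2,5.2,-0.3],[-0.5,0,0.2]],
  [1,[-0.2,5.2,-0.3],[-0.5,0,0.2]],
  [1,[-0.2,5.2,-0.3],[-0.5,0,0.2]],
])

```text
time_s: 4.75
tcp_pos: [0.5899, 0.1162, 0.1224]
ee_rot: [-110.1, 18.8, 117.7]
force: [0.4, 0.0, -0.4]
gripper_width: 0.085
```

Run:
```python
from h import *
rel(*knobT(-.785,.034,(-.0018,.0009)))
print(sense()["force"],sense()["torque"])
```

```text
t 4.75 shift cm [0.16 0.39 0.27] rot [ 0.28 -0.09 -0.09]
[ 0.35725497  0.01222765 -0.41250096] [ 0.07453613  0.3981576  -0.0051549 ]
```

Request:
play_rows([
  [1,[0.15,0.4,0.25],[0.3,0,0]],
  [1,[0.15,0.4,0.25],[0.3,0,0]],
  [1,[0.15,0.4,0.25],[0.3,0,0]],
])

```text
time_s: 5.0
tcp_pos: [0.5894, 0.116, 0.1188]
ee_rot: [-109.9, 18.8, 117.7]
force: [0.9, -0.6, -0.0]
gripper_width: 0.0853
```

Run:
```python
from h import *
rel(*knobT(-.785,.034,(-.0018,.0009)))
print(sense()["force"],sense()["torque"],sense()["joint_vel"])
```

```text
t 5.0 shift cm [0.05 0.1  0.1 ] rot [ 0.06 -0.09 -0.13]
[ 0.87897435 -0.6485511  -0.02232953] [0.15316446 0.49052937 0.0230495 ] [-0.09942623  0.04897113 -0.35472268 -0.18339979 -0.02107602 -0.22512272]
```

Good. Close gently.

Request:
play_rows([
  [0.6,[0.05,0.1,0.1],[0,0,0]],
  [0.3,[0.05,0.1,0.1],[0,0,0]],
  [0.1,[0.05,0.1,0.1],[0,0,0]],
  [0,[0.05,0.1,0.1],[0,0,0]],
  [0,[0.05,0.1,0.1],[0,0,0]],
  [0,[0.05,0.1,0.1],[0,0,0]],
  [0,[0.05,0.1,0.1],[0,0,0]],
], force=25)

```text
time_s: 5.58
tcp_pos: [0.5898, 0.1151, 0.1189]
ee_rot: [-110.0, 18.9, 117.6]
force: [0.2, 0.5, 0.5]
gripper_width: 0.0014
```

Run:
```python
from h import *
rel(*knobT(-.785,.034,(-.0018,.0009)))
s=sense();print(s["force"],s["torque"],s["gripper_width"])
for a in(-.5,-.2,.07):rel(*knobT(a,.034,(-.0018,.0009)))
```

```text
t 5.58 shift cm [0.13 0.08 0.09] rot [ 0.13 -0.12 -0.26]
[0.163394   0.54619147 0.50017158] [0.08818995 0.36373912 0.00556255] 0.0013961201816969377
t 5.58 shift cm [0.13 0.08 0.09] rot [ 0.16 16.2  -0.24]
t 5.58 shift cm [0.13 0.08 0.09] rot [ 0.2  33.39 -0.21]
t 5.58 shift cm [0.13 0.08 0.09] rot [ 0.23 48.86 -0.19]
```

Run:
```python
from h import *
cp=camera_params("wrist");im=capture("wrist");b=capture("scene");c=capture("top")
cv2.imwrite("pics/w4.png",im[:,:,::-1]);
x=cv2.resize(b[100:300,180:380,::-1],(400,400),interpolation=cv2.INTER_CUBIC);y=cv2.resize(c[90:240,170:320,::-1],(400,400),interpolation=cv2.INTER_CUBIC)
cv2.imwrite("pics/st4.png",np.hstack([x,y]))
```

```text
(no output)
```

View pics/w4.png

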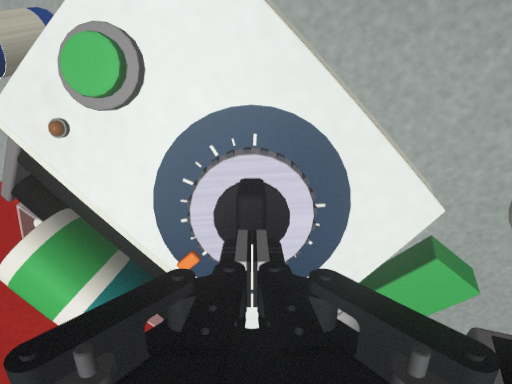

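View pics/st4.png

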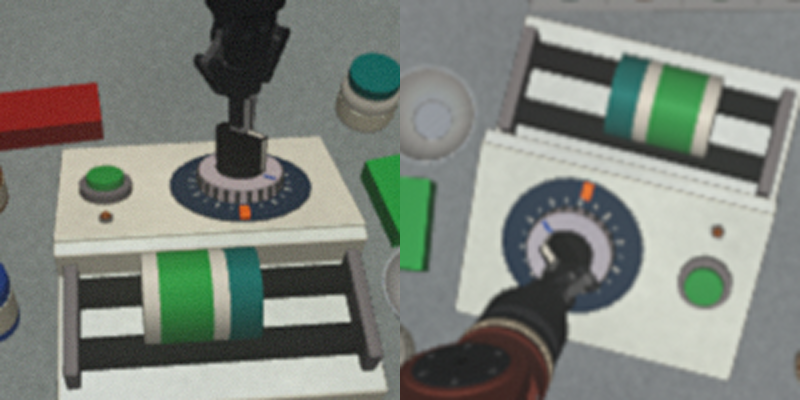

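Run:
```python
from h import *
s=sense();R=Ro.from_euler('xyz',s["ee_rot"],degrees=True).as_matrix();p=s["tcp_pos"]
P=[p,p-R[:,1]*.02,p-R[:,1]*.05]
for c in("wrist","scene","top"): print(c,proj(P,c).round(1).tolist())
u=proj(P,"scene"); print((u-[180,100])*2); u=proj(P,"top"); print((u-[170,90])*400/150+[400,0])
b=cv2.imread("pics/w4.png")
z=cv2.resize(b[160:340,150:350],None,fx=3,fy=3,interpolation=cv2.INTER_CUBIC);cv2.imwrite("pics/w4z.png",z)
im=capture("scene");cv2.imwrite("pics/s5.png",cv2.resize(im[120:220,240:370,::-1],None,fx=6,fy=6,interpolation=cv2.INTER_CUBIC))
```

```text
wrist [[249.4, 225.3], [249.2, 238.5], [248.7, 265.2]]
scene [[299.6, 177.7], [299.8, 169.0], [300.1, 155.5]]
top [[231.7, 187.3], [230.1, 190.1], [227.7, 194.4]]
[[239.10549073 155.46616173]
 [239.52775759 137.96034657]
 [240.18058808 110.91543272]]
[[564.54810456 259.48882308]
 [560.34837187 266.82732875]
 [553.77463518 278.31586928]]
```

View pics/w4z.png

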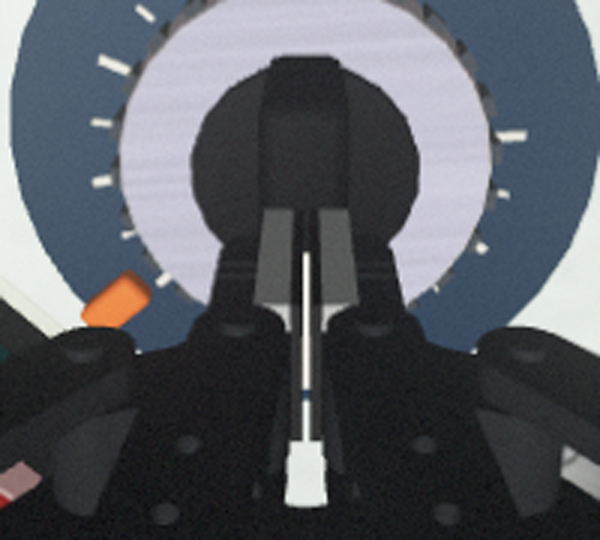

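View pics/s5.png

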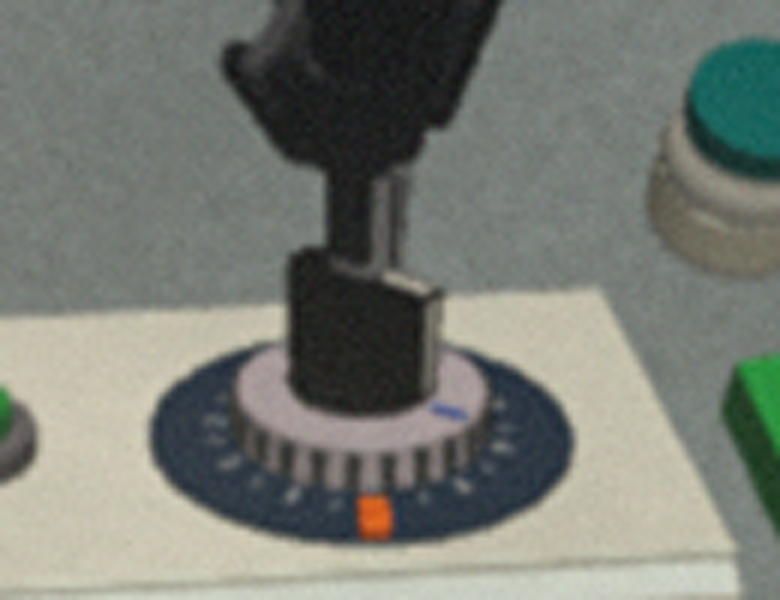

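Run:
```python
from h import *
s=sense();R=Ro.from_euler('xyz',s["ee_rot"],degrees=True).as_matrix();p=s["tcp_pos"]
cp=camera_params("wrist"); Rc=cv2.Rodrigues(cp["rvec"])[0]; C=-Rc.T@cp["tvec"]
print("cam in tool",R.T@(C-p),"axes z in tool",R.T@Rc[2])
d0=-.0018*up+.0009*right
for r,h in((-.028,.024),(-.028,.064),(0,.064),(.028,.064),(.028,.024)):
    print(r,h,((projp(M(q,kn(r,-.785,h)+d0),cp)-[150,160])*3).round())
for a,b,c in((0,0,0),(0,0,.011),(0,0,-.011),(0,-.03,0),(0,-.03,.011),(0,-.03,-.011)): print(a,b,c,((projp(p+R@[a,b,c],cp)-[150,160])*3).round())
# outer knob mark etc
print(s["time_s"])
```

```text
cam in tool [ 0.00130249 -0.17115059  0.06887074] axes z in tool [ 2.85823405e-04  9.62304680e-01 -2.71973566e-01]
-0.028 0.024 [[301.  52.]]
-0.028 0.064 [[300. 103.]]
0 0.064 [[300. 254.]]
0.028 0.064 [[301. 389.]]
0.028 0.024 [[302. 288.]]
0 0 0 [[298. 196.]]
0 0 0.011 [[298. 146.]]
0 0 -0.011 [[298. 243.]]
0 -0.03 0 [[297. 259.]]
0 -0.03 0.011 [[297. 201.]]
0 -0.03 -0.011 [[297. 314.]]
5.7833
```

Run:
```python
from h import *
s=sense();R=Ro.from_euler('xyz',s["ee_rot"],degrees=True).as_matrix();p=s["tcp_pos"]
cp=camera_params("wrist")
for b in(0,-.013,-.025,-.035,-.045,-.055): print(b,(projp(np.array([p+R@[x,b,z] for x in(.0425,-.0425,) for z in(.011,-.011)]),cp)).round().tolist())
```

```text
0 [[317.0, 209.0], [315.0, 241.0], [181.0, 209.0], [184.0, 241.0]]
-0.013 [[322.0, 216.0], [320.0, 250.0], [176.0, 216.0], [179.0, 250.0]]
-0.025 [[328.0, 223.0], [325.0, 260.0], [171.0, 223.0], [174.0, 260.0]]
-0.035 [[332.0, 231.0], [329.0, 269.0], [166.0, 231.0], [169.0, 269.0]]
-0.045 [[338.0, 239.0], [334.0, 279.0], [160.0, 239.0], [164.0, 279.0]]
-0.055 [[344.0, 248.0], [340.0, 291.0], [153.0, 248.0], [158.0, 291.0]]
```

Request:
play_rows([
  [1,[0,0,0],[0,0,0]],
  [1,[0,0,0],[0,0,0]],
  [1,[0,0,0],[0,0,0]],
  [1,[0,0,0],[0,0,0]],
  [1,[0,0,0],[0,0,0]],
])

```text
time_s: 6.2
tcp_pos: [0.5891, 0.1157, 0.1177]
ee_rot: [-109.9, 18.8, 117.7]
force: [0.6, -0.4, -0.4]
gripper_width: 0.0603
```

Run:
```python
from h import *
rel(*knobT(-.785,.034,(-.0018,.0009)))
rel(*knobT(-.785,.006,(-.0018,.0009)))
s=sense();print(s["force"],s["torque"],s["gripper_width"])
```

```text
t 6.2 shift cm [0.02 0.01 0.02] rot [ 0.07 -0.09 -0.16]
t 6.2 shift cm [0.03 2.81 0.03] rot [ 0.07 -0.09 -0.16]
[ 0.61505875 -0.38643903 -0.37045   ] [0.06683384 0.41864213 0.00349412] 0.060308160571986166
```

Request:
play_rows([
  [1,[0,0,0],[0,0,0]],
  [1,[0,0,0],[0,0,0]],
  [1,[0,0.8,0],[0,0,0]],
  [1,[0,1.6,0],[0,0,0]],
  [1,[0,2.4,0],[0,0,0]],
  [1,[0,2.4,0],[0,0,0]],
  [1,[0,2.4,0],[0,0,0]],
])

```text
time_s: 6.78
tcp_pos: [0.5992, 0.1128, 0.095]
ee_rot: [-109.8, 18.8, 117.7]
force: [0.4, 0.4, 0.6]
gripper_width: 0.0854
```

Run:
```python
from h import *
rel(*knobT(-.785,.004,(-.0018,.0009)))
s=sense();print(s["force"],s["torque"],s["gripper_width"])
im=capture("wrist");b=capture("scene")
cv2.imwrite("pics/w6.png",np.hstack([im[:,:,::-1][40:340,100:400],cv2.resize(b[110:210,240:340,::-1],(300,300),interpolation=cv2.INTER_CUBIC)]))
```

```text
t 6.78 shift cm [-0.02  0.51 -0.07] rot [-0.03 -0.09 -0.11]
[0.42228945 0.4482335  0.61043092] [ 0.09070111  0.38778209 -0.02755669] 0.08538898020819603
```

View pics/w6.png

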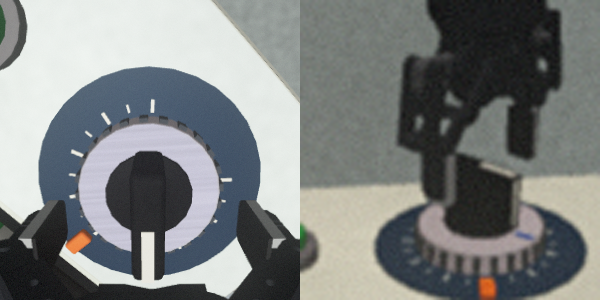

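Request:
play_rows([
  [1,[0,0.5,-0.05],[0,0,0]],
  [1,[0,0.5,-0.05],[0,0,0]],
  [0.5,[0,0.5,-0.05],[0,0,0]],
  [0.2,[0,0.5,-0.05],[0,0,0]],
  [0,[0,0.5,-0.05],[0,0,0]],
  [0,[0,0.5,-0.05],[0,0,0]],
  [0,[0,0.5,-0.05],[0,0,0]],
  [0,[0,0.5,-0.05],[0,0,0]],
], force=30)

```text
time_s: 7.55
tcp_pos: [0.6029, 0.1117, 0.0929]
ee_rot: [-110.0, 19.0, 117.6]
force: [-2.2, -3.4, -4.4]
gripper_width: 0.0158
```

Run:
```python
from h import *
for a in(-.785,-.5,-.2,.07):rel(*knobT(a,.004,(-.0018,.0009)))
s=sense();print(s["force"],s["torque"],s["gripper_width"],s["joints"])
im=capture("wrist");b=capture("scene")
cv2.imwrite("pics/w7.png",np.hstack([im[:,:,::-1][40:340,100:400],cv2.resize(b[110:210,240:340,::-1],(300,300),interpolation=cv2.INTER_CUBIC)]))
```

```text
t 7.55 shift cm [0.17 0.15 0.09] rot [ 0.06 -0.13 -0.31]
t 7.55 shift cm [0.17 0.15 0.09] rot [ 0.1 16.2 -0.3]
t 7.55 shift cm [0.17 0.15 0.09] rot [ 0.15 33.39 -0.29]
t 7.55 shift cm [0.17 0.15 0.09] rot [ 0.19 48.86 -0.27]
[-2.1771233  -3.42074154 -4.39146517] [ 0.00641593  1.70714584 -0.19082379] 0.015763941014629624 [  2.44193817 -25.58816917 -39.41669322  49.8994001   -7.55017799
 -30.29210946]
```

View pics/w7.png

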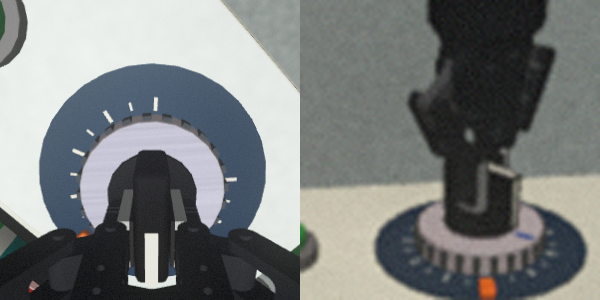

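Request:
play_rows([
  [0,[0,0,0],[0,5,0]],
  [0,[0,0,0],[0,11,0]],
  [0,[0,0,0],[0,17,0]],
  [0,[0,0,0],[0,23,0]],
  [0,[0,0,0],[0,24,0]],
  [0,[0,0,0],[0,24,0]],
])

```text
time_s: 8.15
tcp_pos: [0.6028, 0.1116, 0.0928]
ee_rot: [-115.6, 9.6, 94.9]
force: [0.4, -2.9, -1.3]
gripper_width: 0.0154
```

Run:
```python
from h import *
for a in(-.785,.07):rel(*knobT(a,.004,(-.0018,.0009)))
s=sense();print(s["force"],s["torque"],s["gripper_width"],s["joints"])
im=capture("wrist");b=capture("scene")
cv2.imwrite("pics/w8.png",np.hstack([im[:,:,::-1][40:340,100:400],cv2.resize(b[110:210,240:340,::-1],(300,300),interpolation=cv2.INTER_CUBIC)]))
```

```text
t 8.15 shift cm [0.12 0.14 0.14] rot [  0.11 -24.05  -0.28]
t 8.15 shift cm [0.12 0.14 0.14] rot [ 0.22 24.93 -0.21]
[ 0.41995515 -2.93612341 -1.31282478] [ 0.09841332  0.39692376 -0.06359294] 0.015446386994746293 [  2.42201797 -25.59024154 -39.41961778  49.91025257  -7.52757991
  -6.38327734]
```

View pics/w8.png

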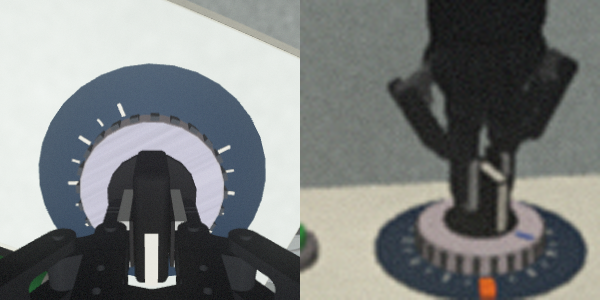

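Knob follows (halfway), blue mark unmoved at scene inset (523,236). Continue 25°.

Request:
play_rows([
  [0,[0,0,0],[0,6,0]],
  [0,[0,0,0],[0,12,0]],
  [0,[0,0,0],[0,18,0]],
  [0,[0,0,0],[0,24,0]],
  [0,[0,0,0],[0,25,0]],
  [0,[0,0,0],[0,25,0]],
  [0,[0,0,0],[0,25,0]],
])

```text
time_s: 8.83
tcp_pos: [0.6029, 0.1115, 0.0929]
ee_rot: [-117.2, -1.6, 72.7]
force: [0.2, -2.9, 0.6]
gripper_width: 0.0156
```

Run:
```python
from h import *
for a in(-.785,.07):rel(*knobT(a,.004,(-.0018,.0009)))
s=sense();print(s["force"],s["torque"],s["gripper_width"],s["joints"])
im=capture("wrist");b=capture("scene")
cv2.imwrite("pics/w9.png",np.hstack([im[:,:,::-1][40:340,100:400],cv2.resize(b[110:210,240:340,::-1],(300,300),interpolation=cv2.INTER_CUBIC)]))
```

```text
t 8.83 shift cm [0.06 0.14 0.19] rot [  0.18 -48.74  -0.27]
t 8.83 shift cm [0.06 0.14 0.19] rot [ 0.26  0.24 -0.17]
[ 0.18773598 -2.9271422   0.64409283] [-0.10481581  0.34884941 -0.09345857] 0.015590112685682994 [  2.42067339 -25.58899005 -39.41722599  49.90632721  -7.54271241
  18.30410277]
```

View pics/w9.png

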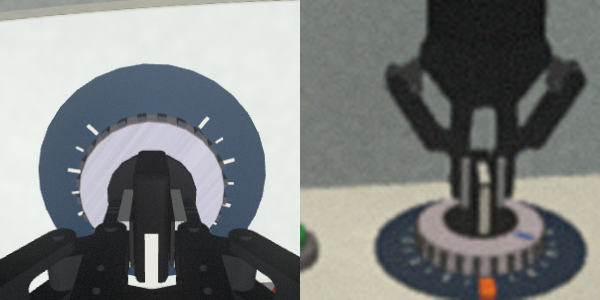

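Lined up with the marker. Release, back off, and check.

Request:
play_rows([
  [1,[0,0,0],[0,0,0]],
  [1,[0,0,0],[0,0,0]],
  [1,[0,0,0],[0,0,0]],
  [1,[0,0,0],[0,0,0]],
  [1,[0,0,0],[0,0,0]],
  [1,[0,0,0],[0,0,0]],
  [1,[0,0,0],[0,0,0]],
  [1,[0,0,0],[0,0,0]],
])

```text
time_s: 9.6
tcp_pos: [0.6029, 0.1115, 0.0929]
ee_rot: [-117.2, -1.6, 72.7]
force: [-0.1, 0.1, -0.6]
gripper_width: 0.0851
```

Request:
play_rows([
  [1,[0,-3.5,0],[0,0,0]],
  [1,[0,-7,0],[0,0,0]],
  [1,[0,-10.5,0],[0,0,0]],
  [1,[0,-12.5,0],[0,0,0]],
  [1,[0,-12.5,0],[0,0,0]],
  [1,[0,-12.5,0],[0,0,0]],
])

```text
time_s: 10.1
tcp_pos: [0.548, 0.1258, 0.2057]
ee_rot: [-117.4, -1.7, 72.7]
force: [0.2, -0.1, -0.9]
gripper_width: 0.0852
```

Run:
```python
from h import *
capture("scene")
rel(*knobT(.07,.13,(-.0018,.0009)))
cp=camera_params("wrist");im=capture("wrist"); d0=-.0018*up+.0009*right
v=cv2.resize(im[:,:,::-1].copy(),None,fx=4,fy=4,interpolation=cv2.INTER_CUBIC)
for P in [kn(r,.07,.064,l) for r in(-.028,.028) for l in(-.008,0,.008)]+[kn(0,0,.064)]+[kn(0.065,.07,.009)]+[O+.14*right+.015*n]+[kn(.04,-.8,.02)]:
    u=projp(M(q,P+d0),cp)[0]*4+1.5; cv2.circle(v,tuple(int(round(a)) for a in u),3,(0,0,255),-1)
cv2.imwrite("pics/w10.png",v[450:1050,650:1350])
cv2.imwrite("pics/w10r.png",v[::4,::4])
for l in ["marker_tab","outer_mark","start_top"]:
    print(l,[(x["position"],x["confidence"]) for x in place_of(l,"wrist")][:2])
```

```text
t 10.15 shift cm [0.02 0.02 0.13] rot [ 0.28  0.18 -0.16]
marker_tab [([0.6514, 0.0945, 0.1258], 0.4)]
outer_mark [([0.629, 0.1366, 0.1146], 0.68), ([0.4843, -0.1544, -0.0011], 0.26)]
start_top [([0.5567, -0.0231, 0.1062], 0.98)]
```

View pics/w10.png

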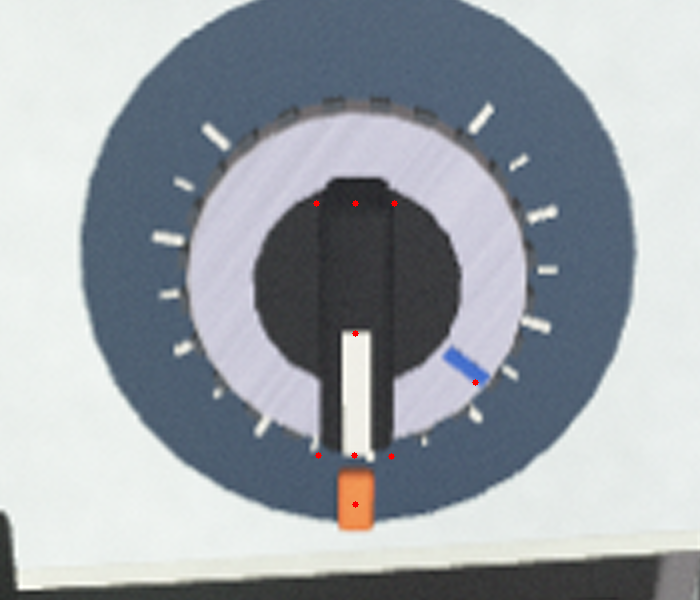

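View pics/w10r.png

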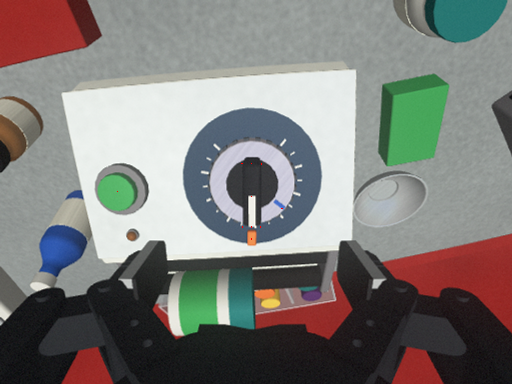

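Run:
```python
from h import *
d0=-.0018*up+.0009*right
im=cv2.imread("pics/w10r.png"); hsv=cv2.cvtColor(im,cv2.COLOR_BGR2HSV); m=cv2.inRange(hsv,(50,90,60),(75,255,255)); m[:, :90]=0;m[:,150:]=0;m[230:]=0;m[:160]=0
ys,xs=np.nonzero(m);print("btn",xs.mean(),ys.mean(),len(xs))
for h in(.01,.015,.02,.025):print(h,proj(M(q,O+d0+.14*right+h*n),"wrist"))
B=(-.0018,.0009+.14)
for h in(.10,.03):rel(*knobT(.07,h,B))
```

```text
btn 116.46539162112933 191.75318761384335 1098
0.01 [[119.12535022 190.99962555]]
0.015 [[117.02121319 192.27282285]]
0.02 [[114.85142345 193.58672537]]
0.025 [[112.61295099 194.9432674 ]]
t 10.35 shift cm [-13.9    2.95  -0.91] rot [ 0.13  0.18 -0.22]
t 10.35 shift cm [-13.87   9.95  -0.89] rot [ 0.13  0.18 -0.22]
```

Request:
play_rows([
  [0,[-3.5,0,-0.2],[0,0,0]],
  [0,[-7,0,-0.5],[0,0,0]],
  [0,[-10.5,0,-0.9],[0,0,0]],
  [0,[-13.9,0,-0.9],[0,0,0]],
  [0,[-13.9,3,-0.9],[0,0,0]],
  [0,[-13.9,6,-0.9],[0,0,0]],
  [0,[-13.9,9,-0.9],[0,0,0]],
  [0,[-13.9,10,-0.9],[0,0,0]],
])

```text
time_s: 11.02
tcp_pos: [0.5557, -0.0214, 0.1076]
ee_rot: [-116.7, -1.5, 72.6]
force: [-0.7, 0.4, -0.8]
gripper_width: 0.0
```

Request:
play_rows([
  [0,[0,0,0],[0,0,0]],
  [0,[0,0,0],[0,0,0]],
])

```text
time_s: 11.18
tcp_pos: [0.5546, -0.0211, 0.1062]
ee_rot: [-116.5, -1.5, 72.6]
force: [0.8, 0.0, 0.6]
gripper_width: -0.0004
```

Run:
```python
from h import *
B=(-.0018,.0009+.14)
for h in(.03,-.01):rel(*knobT(.07,h,B))
s=sense();print(s["force"],s["gripper_width"])
im=capture("wrist");b=capture("scene")
cv2.imwrite("pics/w11.png",np.hstack([im[:,:,::-1],cv2.resize(b[110:210,200:300,::-1],(384,384))[:,:288]]))
```

```text
t 11.18 shift cm [ 0.13 -0.58 -0.55] rot [-0.42  0.11 -0.28]
t 11.18 shift cm [ 0.15  3.42 -0.57] rot [-0.42  0.11 -0.28]
[0.75403578 0.00534817 0.62252806] -0.00042831709597176255
```

View pics/w11.png

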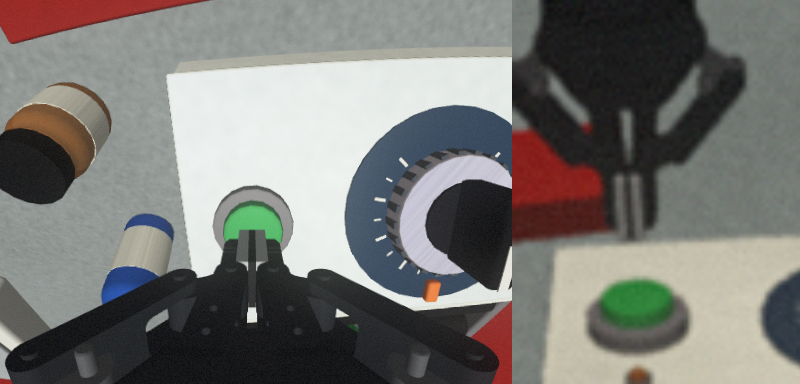

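Request:
play_rows([
  [0,[0.15,1,-0.55],[-0.4,0,-0.3]],
  [0,[0.15,2,-0.55],[-0.4,0,-0.3]],
  [0,[0.15,2.9,-0.55],[-0.4,0,-0.3]],
  [0,[0.15,2.9,-0.55],[-0.4,0,-0.3]],
  [0,[0.15,2.9,-0.55],[-0.4,0,-0.3]],
])

```text
time_s: 11.7
tcp_pos: [0.5732, -0.0244, 0.085]
ee_rot: [-117.1, -1.8, 72.7]
force: [-0.2, 0.1, 0.1]
gripper_width: 0.0003
```

Run:
```python
from h import *
B=(-.0018,.0009+.14)
for h in(-.018,-.024):rel(*knobT(.07,h,B))
s=sense();print(s["force"],s["gripper_width"])
im=capture("wrist");b=capture("scene")
cv2.imwrite("pics/w12.png",np.hstack([im[:,:,::-1],cv2.resize(b[110:210,200:300,::-1],(384,384))[:,:288]]))
```

```text
t 11.7 shift cm [-0.04  1.48  0.16] rot [0.14 0.14 0.04]
t 11.7 shift cm [-0.04  2.08  0.16] rot [0.14 0.14 0.04]
[-0.19007182  0.08601496  0.1321045 ] 0.00028092648571958296
```

View pics/w12.png

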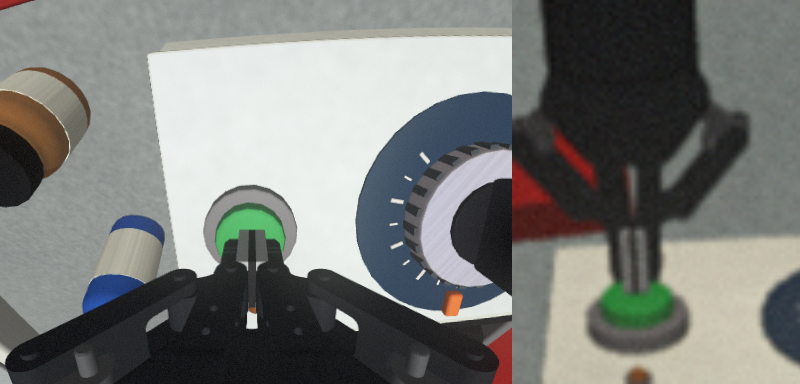

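Centred just above the button. Step down, watching force.

Request:
play_rows([
  [0,[0,0.5,0.15],[0,0,0]],
  [0,[0,1.0,0.15],[0,0,0]],
  [0,[0,1.4,0.15],[0,0,0]],
  [0,[0,1.4,0.15],[0,0,0]],
])

```text
time_s: 12.13
tcp_pos: [0.5786, -0.0255, 0.0756]
ee_rot: [-117.2, -1.7, 72.7]
force: [-33.0, 6.0, 32.5]
gripper_width: -0.0006
```

Run:
```python
from h import *
B=(-.0018,.0009+.14)
rel(*knobT(.07,-.018,B))
s=sense();print(s["force"],s["torque"],s["gripper_width"])
im=capture("wrist");b=capture("scene")
cv2.imwrite("pics/w13.png",np.hstack([im[:,:,::-1],cv2.resize(b[110:210,200:300,::-1],(384,384))[:,:288]]))
```

```text
t 12.13 shift cm [-0.06  0.39  0.22] rot [0.24 0.18 0.  ]
[-32.97338943   5.96343316  32.51088954] [ 0.5451115   3.73235967 -0.16276106] -0.0006350621367821256
```

View pics/w13.png

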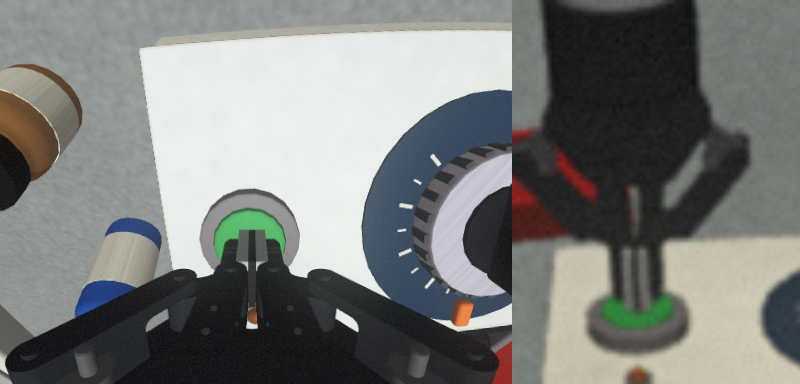

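Request:
play_rows([
  [0,[0,-1,0],[0,0,0]],
  [0,[0,-3,0],[0,0,0]],
  [0,[0,-6.5,0],[0,0,0]],
  [0,[0,-10,0],[0,0,0]],
  [0,[0,-12,0],[0,0,0]],
  [0,[0,-12,0],[0,0,0]],
  [0,[0,-12,0],[0,0,0]],
])

```text
time_s: 12.82
tcp_pos: [0.528, -0.0123, 0.183]
ee_rot: [-117.1, -1.7, 72.7]
force: [-0.4, -0.9, -1.1]
gripper_width: 0.0003
```

Run:
```python
from h import *
s=sense();print(s["time_s"],s["force"],s["gripper_width"])
im=capture("wrist");b=capture("scene");t=capture("top")
cv2.imwrite("pics/w14.png",im[:,:,::-1])
cv2.imwrite("pics/st14.png",np.hstack([cv2.resize(b[140:270,150:410,::-1],(500,250)),cv2.resize(t[90:240,170:320,::-1],(250,250))]))
cv2.imwrite("pics/s14.png",np.hstack([cv2.resize(x,None,fx=3.8,fy=3.8,interpolation=cv2.INTER_CUBIC) for x in(cv2.imread("pics/scene0.png")[160:230,240:340],b[160:230,240:340,::-1])]))
cv2.imwrite("pics/sb.png",b[:,:,::-1])
```

```text
12.8167 [-0.42376075 -0.89366866 -1.12514765] 0.00031515947560049786
```

View pics/w14.png

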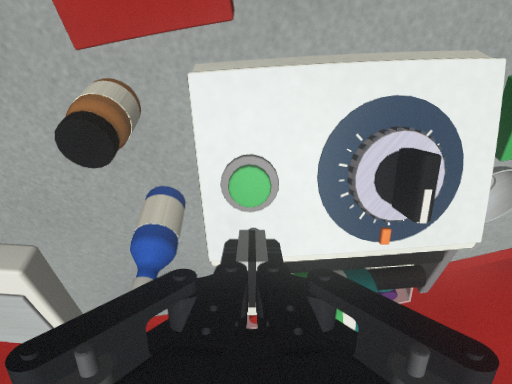

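View pics/s14.png

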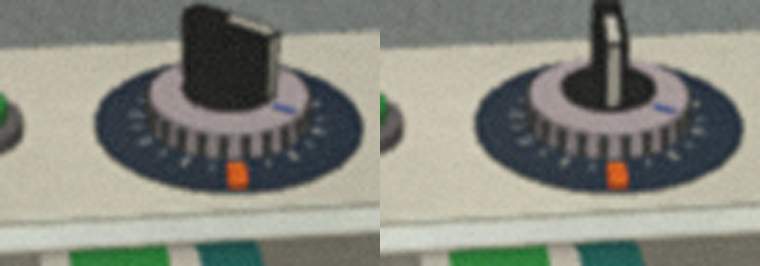

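View pics/sb.png

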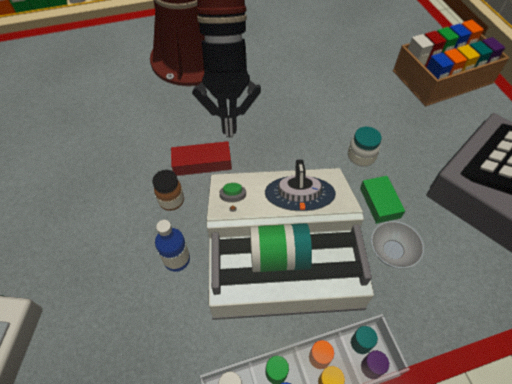

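```bash
python3 -c "
from plant import *
print(close_job())"
```

```text
the job is handed in; nothing more can be done
None
```

I turned the speed knob clockwise about 49° onto the orange marker, let it go, then pressed the start button fully down and backed off. The job was handed in at about 13 s of the 42 s; no verdict was reported.

**Last checks**
- **Knob:** the last close wrist view, taken before the press, shows the white pointer in line with the marker to within about 1–2°. In the final scene view the knob still points at it.
- **Outer knob and marker:** in the scene pictures from before and after, the blue mark and the orange marker sit in the same place.
- **Start button:** it looked flush under the shut fingers while pressed and is up again afterwards. I had no direct reading of its travel.
- **Other goods:** none appear to have moved. The gripper is clear and reads about 1 N, which is the sensor's noise.

**What did not go to plan**
- **First grasp missed:** the fingers closed above the bar. The camera views showed the fingertips about 33 mm short of the reported TCP. I went that much deeper, and the second grasp held at 15.8 mm on the 16 mm bar.
- **Hard press:** the press reached about 46 N at the fingers, well above the 5 N needed. That is below the 120 N wrist limit. It is above the 40 N limit set for the arm and gripper body, but the contact was at the fingertips.

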